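# Slide a screw tin home in its lane and roll its label to the front

### The arm

A 7-joint arm with a two-finger parallel gripper is mounted at the origin on the work surface. World frame = base frame: x ahead of the robot, y to its left, z up, the work surface at z = 0. Lengths are in m, angles in rad, forces in N, time in s.
With the tool pointing down it reaches from about 0.425 to 0.925 m from the base axis. Payload 6.8 kg.
Tool frame: the origin (TCP) lies on the front face of the gripper's body, between the roots of the fingers; the fingertips stand 73 mm ahead of it and the grasp point (between the pads) lies 54 mm ahead of it (env.nose_length is the distance from the TCP to the fingertips, in m); z points along the fingers, y is the direction in which the jaws open and shut (so a half turn about z gives the same grasp; the last joint's range is limited). The gripper opens to 85 mm and grips with 20 to 120 N. Pads are 22 mm wide; open, the fingers measure 114 mm over their backs; the gripper's body (76 mm by 85 mm) begins 54 mm behind the grasp point. The pads swing forward as they close: fully open they stand 13 mm farther back than shut.
Start: joints at [-1.266, 0.477, 0.022, 1.555, -0.011, 1.109, -0.083], TCP at [0.271, 0.618, 0.304] pointing down, gripper open.
Joint ranges: [-2.96, 2.96], [-0.34, 2.1], [-1.41, 1.46], [0.24, 2.44], [-1.37, 4.51], [0.17, 1.92], [-2.96, 2.96]. Speed limits (rad/s): [2.39, 2.39, 3.14, 3.14, 3.14, 3.14, 3.14].

### API

Orientations are given as a unit quaternion [w, x, y, z].
In Python, from cell import env, kin, camera, calibration, job gives the robot as it stands. The module is installed in compiled form; this text tells all that it offers. Calls block until the motion is done:
- env.reach(position, orientation): joint-space move of the TCP to a pose.
- env.movel(position, velocity=0.15, rot=None, stop_force=None): straight line of the TCP; rot=None keeps the orientation; velocity is the mean speed in m/s. With stop_force (N) it stops when the force on the tool has changed by that much, and returns True; else False.
- env.goto_joints(angles): joint-space move.
- env.grip(opening, f_grip=None): finger opening in m; f_grip is the grip in N (None keeps the last); returns when the fingers have stopped.
- env.dwell(seconds).
- kin.inverse_kinematics(position, orientation): joint angles nearest the present ones, or None.
- env.get_state(): the state.
- camera(name): name is "scene" or "top" or "wrist"; returns (picture, depth): 480x640x3 uint8, blue, green, red; 480x640 float32, m along the optical axis (not along the pixel's ray), 0 where there is no reading.
- calibration(name): a dict with "fx", "fy", "cx", "cy" (pixels), "rvec" (rotation vector, rad) and "tvec" (3), from world to camera coordinates, as OpenCV has them. Camera axes: x right, y down, z forward; pixel columns grow to the right and rows downward; lengths in m; the calibration is good to about 2 mm. The wrist camera is an equidistant fisheye: a pixel r from the principal point sees the ray r / f radians off the axis. A picture is of the moment at which its call begins: read the wrist's pose just before it. calibration takes no time and is no camera call; for the wrist camera it gives the pose at the moment of the call.
A pose or a line that the arm cannot do raises env.PlanningError and nothing moves.
- job.job_done(): hands the job in, once; it reports no verdict.
The state is a dict: "time": time; "qpos": joint angles; "joint_velocities": joint speeds; "joint_torque": joint torques, N m; "tcp_pos": TCP position; "orientation": TCP orientation; "force": force on the tool from outside, world axes, zero at the start; "torque": the same for the moment, N m; "opening": finger opening in m.
Only numpy, scipy, OpenCV 4.12 (cv2) and the standard library are available. Lean on these libraries where they do the work, as an engineer would, in place of code of your own. Each camera call takes 0.05 s, during which the arm holds its last target.

### The job

On the white stock tray, the tin with the yellow label was left pulled forward and turned away: slide it back into its own lane until it stands fully home against the back fence, and roll it round by its edge with a fingertip (it is too wide to grip) until its yellow label faces squarely to the front of the tray, as on the blue and red tins beside it. The tin is thin and dents, so push and roll it gently, well under 30 N, and keep it standing flat on the tray. Leave the blue and the red tin where they stand, with their labels to the front.

Things in the scene. Friction and masses are not known exactly. Their poses are not given: they have to be found in the camera images.
- tin_yellow: Tin to put in order: thin steel, upright plain cylinder, diameter 104 mm, 66 mm high, black lid, loose, about 0.35 to 0.7 kg. Origin: centre of its underside, z up its axis. The yellow label, 40 mm high, about 40 degrees to either side, is centred on the tin's -x side; it faces front when the tin's x axis points the same way as the tray's x axis. Fingertips grip it well (friction about 0.5 or more).
- tin_yellow_label (a point): Centre of the yellow label: on the wall, 52 mm from the tin's axis, 33 mm above its underside. Above it a yellow strip 26 mm wide runs up over the lid's edge and about 30 mm in over the lid towards its middle, so it is seen from above. Axes as the tin's. Pressed at its front with about 7 to 12 N against the fence, the tin turns with a dragging fingertip; under about 5 N the fingertip slips.
- tray: White stock tray fixed on the bench, 290 mm (x) by 384 mm (y), floor 8 mm thick. Origin: centre of its underside; x from the open front edge (robot side) to the back fence, y left, z up. Three lanes centred at y = +122, 0, -122 mm, 110 mm clear between dividers 12 mm thick with round noses that run from x = +24 mm to the fence, tops 36 mm above the bench. In front of them the floor is open.
- tray_fence (a point): Middle of the back fence's inner face, 133 mm behind the tray's origin; fence top 60 mm above the bench. A tin is home when it touches the fence: its axis then 52 mm in front of it. Floor, fence and dividers are fixed and slippery (friction about 0.12, varying by a fifth), so a tin held against the fence turns under a fingertip pressing its front and dragging sideways. Axes as the tray's.
- tag_yellow: Small yellow lane tag, 70 mm wide, on the tray's front edge at the centre line of the yellow tin's lane, the only lane with no tin at its fence. Origin at its middle, 145 mm in front of the tray's origin in x, 11 mm above the bench; axes as the tray's. The tin starts with its axis 100 to 140 mm behind the tag and up to 10 mm off the lane's centre line.
- tin_blue: Neighbour tin of the same size and kind with a blue label on its -x side, home in its lane, label to the front. Loose; leave alone. Origin: centre of its underside.
- tin_red: Neighbour tin of the same size and kind with a red label on its -x side, home in its lane, label to the front. Loose; leave alone. Origin: centre of its underside.
There are look-alikes about, which are no part of the job. What is shaped like the tin_yellow but pink is not meant.

How it is judged:
By the outcome, as a careful person would: the job done as asked, in the order asked, and still so for the second after the job is handed in, with the robot touching nothing.
It also fails if it takes over 67 s, if anything falls off the work surface, if the arm or the gripper's body presses on something with over 40 N, if the wrist force passes 120 N, or if a joint passes its speed limit or range.

## Working session

There is one attempt and no reset: what is moved stays moved. The work goes in short steps, each a Python script; the robot and the scene stay as the last script left them, time stands still between calls to the robot, and variables do not carry over. Pictures are saved under pics/ and viewed, and the job is handed in when it is done.

```bash
mkdir -p pics; python3 - <<'E'
from cell import env,kin,camera,calibration,job
import cv2,numpy as np
for n in ("scene","top"):
    p,d=camera(n); cv2.imwrite(f"pics/{n}0.png",p); np.save(f"pics/{n}0.npy",d); print(n,calibration(n))
s=env.get_state(); print(s)
E
```

```text
scene {'fx': 581.791559293408, 'fy': 581.791559293408, 'cx': 313.69696483237715, 'cy': 242.43656642311976, 'rvec': array([ 1.38602646,  2.05665071, -0.94756076]), 'tvec': array([ 0.22744504, -0.27243051,  1.27765277])}
top {'fx': 511.25189812906444, 'fy': 511.25189812906444, 'cx': 322.42658508644394, 'cy': 232.74702715610542, 'rvec': array([ 2.16759693, -2.13686209,  0.15440937]), 'tvec': array([-0.06205151,  0.56571976,  0.73611847])}
{'time': 0.1, 'qpos': array([-1.26615097,  0.47773067,  0.02233559,  1.55638048, -0.01146333,
        1.10930889, -0.08309471]), 'joint_velocities': array([-0.00183428, -0.0003066 , -0.0004777 , -0.00438421, -0.00044387,
        0.00043461,  0.00073808]), 'joint_torque': array([ 4.31551409e-03, -5.97760963e+01,  1.61396876e+00, -2.81950396e+01,
        1.28937987e-02,  5.06037366e-03, -2.21780670e-05]), 'tcp_pos': array([0.27059463, 0.61791816, 0.30300206]), 'orientation': array([-9.79925435e-05,  2.04887508e-01,  9.78785159e-01, -8.43961496e-04]), 'force': array([ 0.02975367,  0.12538872, -0.51510783]), 'torque': array([-0.02587726, -0.01344614,  0.0194525 ]), 'opening': 0.08535601545157767}
```

View pics/scene0.png

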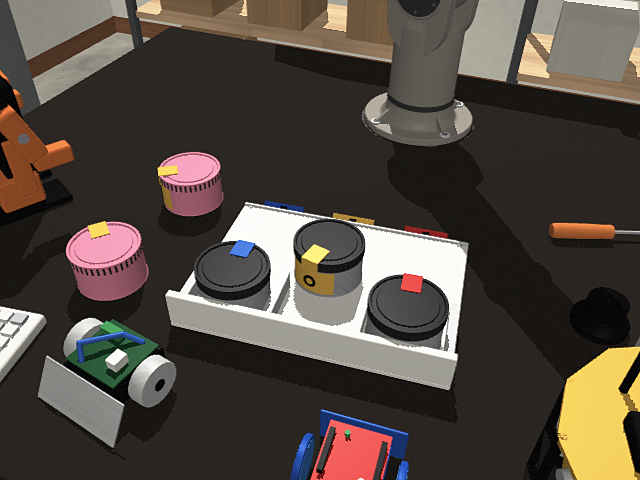

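View pics/top0.png

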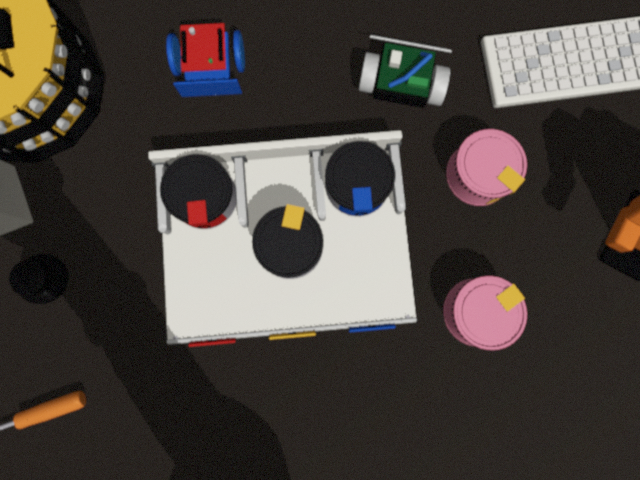

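The scene view shows the yellow tin in the middle lane at about (329,255), with its label towards the fence, so it needs roughly a half turn. In the top view the tin's lid is at (288,241), its strip at (293,217) and the yellow tag at (292,336). Next I'll measure these more closely.

```bash
python3 - <<'E'
import cv2
p=cv2.imread("pics/top0.png")
cv2.imwrite("pics/c1.png",cv2.resize(p[120:360,140:430],None,fx=2.7,fy=2.5,interpolation=cv2.INTER_CUBIC))
cv2.imwrite("pics/c2.png",cv2.resize(p[190:290,240:340],None,fx=6,fy=6,interpolation=cv2.INTER_CUBIC))
E
```

```text
(no output)
```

View pics/c1.png

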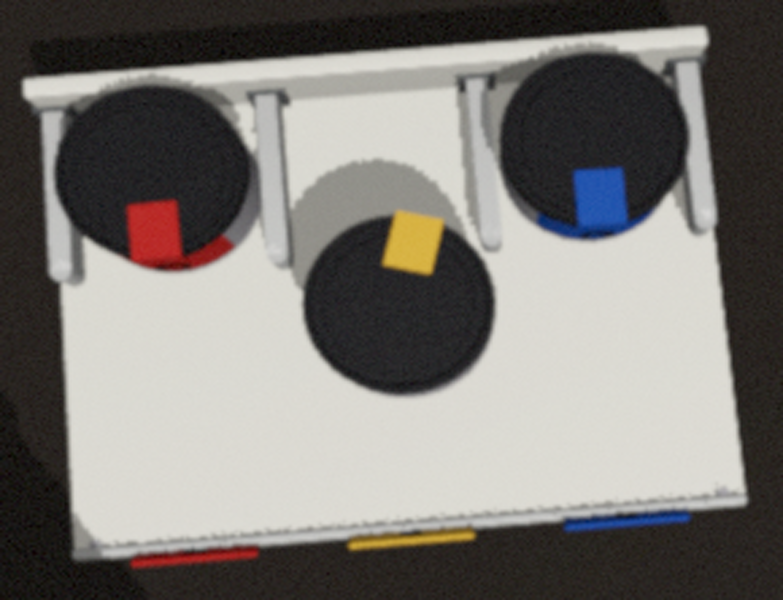

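View pics/c2.png

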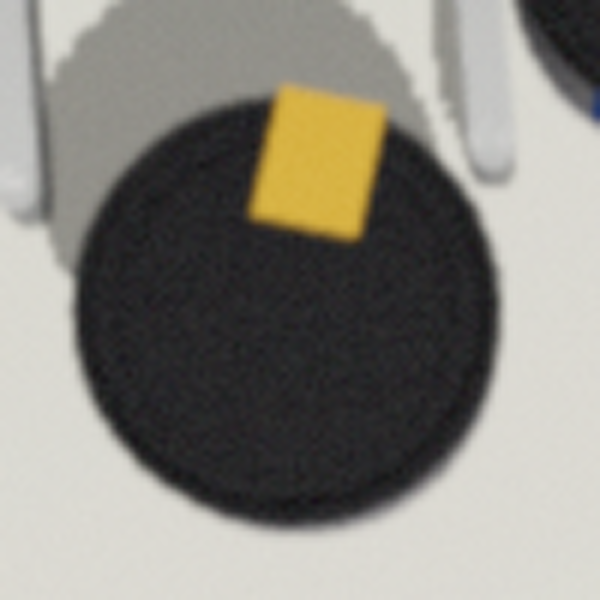

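```bash
cat > h.py <<'E'
import cv2,numpy as np
from scipy.optimize import least_squares
def px2w(uv,z,cal):
    uv=np.atleast_2d(np.array(uv,float)); R=cv2.Rodrigues(cal['rvec'])[0]; t=cal['tvec']
    K=np.array([[cal['fx'],0,cal['cx']],[0,cal['fy'],cal['cy']],[0,0,1]])
    r=(R.T@np.linalg.inv(K)@np.c_[uv,np.ones(len(uv))].T).T; c=-R.T@t
    z=np.broadcast_to(np.asarray(z,float),(len(uv),))
    return c+r*((z-c[2])/r[:,2])[:,None]
def strip(p,cal,lo,hi,roi,z=.074):
    m=cv2.inRange(cv2.cvtColor(p,cv2.COLOR_BGR2HSV),lo,hi); k=np.zeros_like(m); x0,y0,x1,y1=roi; k[y0:y1,x0:x1]=m[y0:y1,x0:x1]
    n,l,s,c=cv2.connectedComponentsWithStats(k); i=1+np.argmax(s[1:,4])
    vs=np.argwhere(l==i)[:,::-1]
    return px2w(vs,z,cal)
E
python3 - <<'E'
from cell import calibration
import numpy as np,cv2
from h import *
cal=calibration("top")
C1=lambda a:[(140+u/2.7,120+v/2.5) for u,v in a]
obs=C1([(22,80),(707,28),(28,103),(708,50),(75,558),(745,505),(412,541),(281,265),(491,247),(62,280),(706,230)])
z=[.06,.06,.06,.06,.008,.008,.011,.036,.036,.036,.036]
mod=np.array([(.145,.192),(.145,-.192),(.133,.192),(.133,-.192),(-.145,.192),(-.145,-.192),(-.145,0),(.024,.061),(.024,-.061),(.024,.183),(.024,-.183)])
W=px2w(obs,z,cal)[:,:2]
def tf(p,m):
    c,s=np.cos(p[2]),np.sin(p[2]); return m@np.array([[c,s],[-s,c]])+p[:2]
r=least_squares(lambda p:(tf(p,mod)-W).ravel(),[.6,0,0],loss='soft_l1',f_scale=.002)
p=r.x; print("tray",p[:2],np.degrees(p[2])); print(((tf(p,mod)-W)*1000).round(1))
np.save("tray.npy",p)
c,s=np.cos(p[2]),np.sin(p[2]); Ri=np.array([[c,-s],[s,c]])
inv=lambda w:(w[:,:2]-p[:2])@Ri
C2=lambda a:[(240+u/6,190+v/6) for u,v in a]
ed=inv(px2w(C2([(77,311),(498,311),(287,528),(130,180),(440,170),(135,455),(445,450)]),.074,cal))
q=least_squares(lambda k:np.hypot(*(ed-k[:2]).T)-k[2],[0,0,.05]).x
print("tin in tray",q)
st=inv(px2w(C2([(304,229),(335,95)]),.074,cal)); d=st[1]-st[0]
print(st,"label dir deg (front=180)",np.degrees(np.arctan2(d[1],d[0])))
E
```

```text
tray [0.55780843 0.00416313] 5.757650144915137
[[ 0.3 -0.5]
 [ 0.2  0. ]
 [ 2.5  2.5]
 [ 2.1 -0.7]
 [-2.6  0.6]
 [-1.2 -1.1]
 [ 3.7  0.3]
 [-0.1  1.7]
 [-0.7 -1.3]
 [-1.3  0.2]
 [-0.9 -0.8]]
tin in tray [-0.01154051 -0.00739874  0.05050853]
[[ 0.00870091 -0.01279873]
 [ 0.0408797  -0.02287157]] label dir deg (front=180) -17.38154641067602
```

```bash
cat >> h.py <<'E'
T=np.load("tray.npy")
def w(x,y,z):
    c,s=np.cos(T[2]),np.sin(T[2]); return [T[0]+c*x-s*y,T[1]+s*x+c*y,z]
def t_of(pw):
    c,s=np.cos(T[2]),np.sin(T[2]); d=np.asarray(pw)[:2]-T[:2]; return np.array([c*d[0]+s*d[1],-s*d[0]+c*d[1]])
def q(yaw,flip=0):  # tool x along tray direction yaw (+180 if flip), tool down
    a=(T[2]+yaw+np.pi*flip)/2; return [0,np.cos(a),np.sin(a),0]
def f_t(f):
    c,s=np.cos(T[2]),np.sin(T[2]); return np.array([c*f[0]+s*f[1],-s*f[0]+c*f[1],f[2]])
E
python3 - <<'E'
from cell import env,kin
from h import *
for fl in (0,1):
  for yaw in (-.8,0,.8):
    print(fl,yaw,kin.inverse_kinematics(w(.02,0,.11),q(yaw,fl)))
  print(kin.inverse_kinematics(w(-.11,-.007,.11),q(0,fl)))
E
```

```text
0 -0.8 [-0.90999609  1.07418732  1.25796761  1.98138218 -1.19624449  1.11713467
 -1.36626143]
0 0 [-0.54372624  0.64745061  0.5717734   1.96117266 -0.53990836  0.68789596
 -1.10621849]
0 0.8 [-0.52770107  0.64083907  0.54881178  1.96015549 -0.5174418   0.68222349
 -0.32627681]
[-0.62627397  0.50989442  0.64294001  2.26005099 -0.60285755  0.54229953
 -0.98479348]
1 -0.8 [-0.3317913   0.58710591  0.27976416  1.94707747 -0.25843009  0.64166751
  0.98295452]
1 0 [-0.22550685  0.57390611  0.13935768  1.93960278 -0.12724074  0.63639146
  1.66556125]
1 0.8 [-0.10574385  0.56949828 -0.01674709  1.93099581  0.01509621  0.64121687
  2.33934017]
[-0.28549105  0.43115078  0.21262037  2.23971521 -0.18967165  0.48675337
  1.74754512]
```

```bash
python3 - <<'E'
from cell import env,kin,camera
from h import *
try:
    env.reach(w(-.115,-.007,.22),q(0,1))
    print(env.get_state()['time'])
    env.grip(.05,20)
    env.movel(w(-.115,-.007,.108),velocity=.12)
    f0=env.get_state()['force']
    r=env.movel(w(-.045,0,.108),velocity=.06,stop_force=6); s=env.get_state(); print(r,t_of(s['tcp_pos']),f_t(s['force']-f0))
    if not r:
        r=env.movel(w(.01,0,.108),velocity=.05,stop_force=6); s=env.get_state(); print(r,t_of(s['tcp_pos']),f_t(s['force']-f0))
except env.PlanningError as e: print("PE",e)
s=env.get_state(); print(s['time'],s['tcp_pos'],s['opening'],s['qpos'])
for n in("scene","top"): cv2.imwrite(f"pics/{n}1.png",camera(n)[0])
E
```

```text
2.4583
False [-4.50303665e-02  4.58540139e-05] [-0.30402588 -0.6584602  -1.08627946]
False [ 1.00653900e-02 -7.21665513e-05] [-0.37900257 -0.55147969 -0.45128862]
6.5583 [0.56783028 0.0051011  0.10810869] 0.05042248622443454 [-0.35885041  0.58281226  0.31313117  1.97347379 -0.29264044  0.62796684
  1.81536974]
```

View pics/scene1.png

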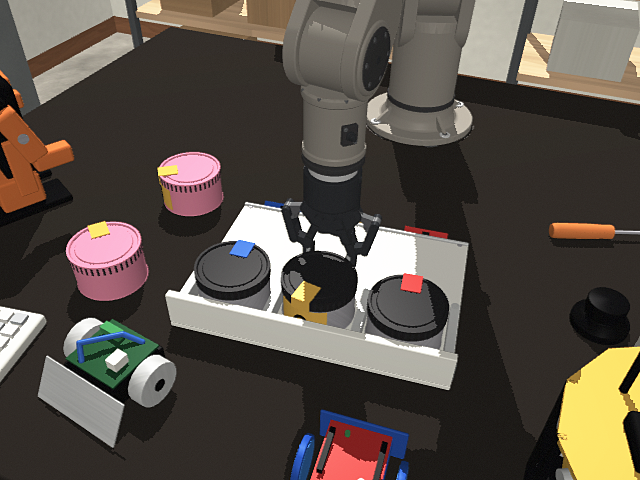

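View pics/top1.png

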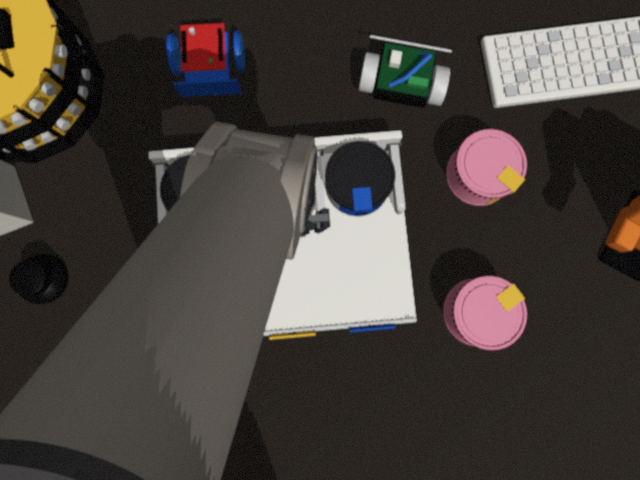

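Both views show the tin riding in the V of the two fingers, in the lane and a little short of the fence. I'll keep pushing until it meets the fence.

```bash
python3 - <<'E'
from cell import env,kin,camera
from h import *
f0=env.get_state()['force']
r=env.movel(w(.045,0,.108),velocity=.03,stop_force=6); s=env.get_state(); print(r,t_of(s['tcp_pos']),f_t(s['force']-f0))
env.dwell(.1);s=env.get_state(); print(s['time'],f_t(s['force']-f0))
cv2.imwrite("pics/scene2.png",camera("scene")[0])
# back off, to side, close
x,y=t_of(s['tcp_pos'])
env.movel(w(x-.02,0,.108),velocity=.1)
env.grip(0.0)
s=env.get_state(); print(s['time'],s['opening'],f_t(s['force']))
cv2.imwrite("pics/scene3.png",camera("scene")[0])
p,d=camera("wrist"); cv2.imwrite("pics/wrist3.png",p)
E
python3 -c "
import cv2
cv2.imwrite('pics/s2c.png',cv2.resize(cv2.imread('pics/scene2.png')[190:350,230:430],None,fx=3.5,fy=3.5))"
```

```text
True [ 2.71131408e-02 -3.31890672e-06] [0.10198647 0.29861781 0.30530455]
7.45 [ 0.44293406 -0.7536638  -0.07733266]
8.375 0.0001269796698591555 [-0.47008027  0.61658509 -0.06013346]
```

View pics/s2c.png

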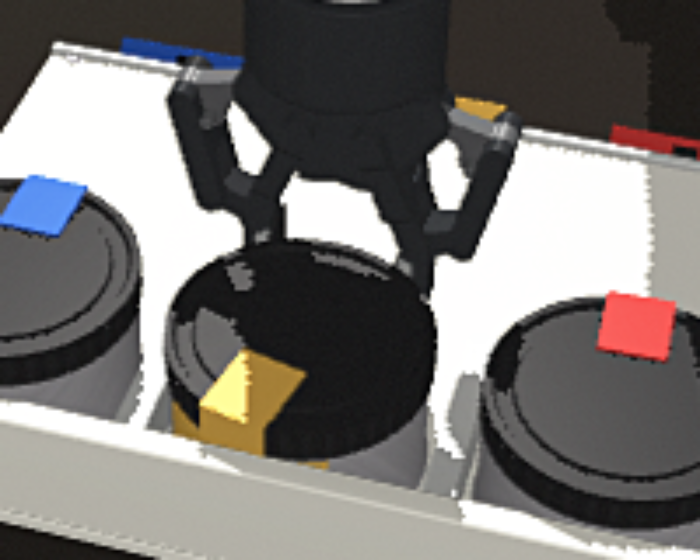

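View pics/wrist3.png

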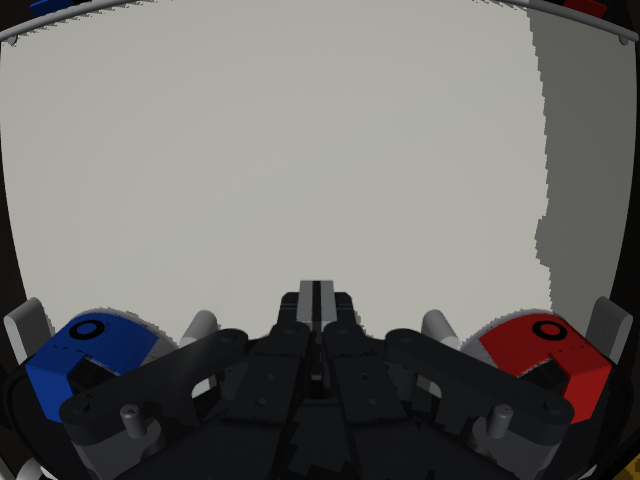

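The scene crop shows the tin in its lane against the fence, label to the rear, and the wrist view shows the fingers closed, with nothing else disturbed. Next I'll press on the front at about -40° and read how stiff the contact is.

```bash
cat >> h.py <<'E'
XC=.081
Z=.114
def pose(phi,rho,yc):  # phi about tin centre, 0=front, + towards +y ; tool yaw follows
    return w(XC-rho*np.cos(phi),yc+rho*np.sin(phi),Z), q(-phi,1)
def rad(f,phi): # outward radial, tangential(+y sense)
    g=f_t(f); n=np.array([-np.cos(phi),np.sin(phi)]); t=np.array([np.sin(phi),np.cos(phi)])
    return g[:2]@n,g[:2]@t,g[2]
E
python3 - <<'E'
from cell import env,kin,camera
from h import *
phi=np.radians(-40)
s=env.get_state(); 
P,Q=pose(phi,.085,.0); 
try:
    env.movel(P,velocity=.1,rot=Q)
    env.dwell(.1)
    f0=env.get_state()['force']; np.save("f0.npy",f0); print(f0)
    P,Q=pose(phi,.055,.0); r=env.movel(P,velocity=.02,stop_force=4)
    for k in range(4):
        s=env.get_state(); t=t_of(s['tcp_pos']); rho=np.hypot(t[0]-XC,t[1])
        print(r,s['time'],t,rho,np.round(rad(s['force']-f0,phi),2))
        P,Q=pose(phi,rho-.001,.0); r=env.movel(P,velocity=.01,stop_force=12)
    env.dwell(.1); s=env.get_state(); t=t_of(s['tcp_pos']); print(t,np.hypot(t[0]-XC,t[1]),np.round(rad(s['force']-f0,phi),2),s['time'],s['qpos'])
except env.PlanningError as e: print("PE",e)
cv2.imwrite("pics/scene4.png",camera("scene")[0])
E
python3 -c "
import cv2
cv2.imwrite('pics/s4c.png',cv2.resize(cv2.imread('pics/scene4.png')[190:350,230:430],None,fx=3.5,fy=3.5))"
```

```text
[-0.52456454 -0.71976348  0.19829523]
True 10.5417 [ 0.03400559 -0.0388148 ] 0.0609513144014145 [-1.27  0.46 -0.46]
False 10.85 [ 0.03435804 -0.0387031 ] 0.060608599676956906 [ 2.11  0.9  -1.49]
False 11.1 [ 0.03443205 -0.03863965] 0.060511132542917755 [ 3.22  1.92 -1.23]
False 11.35 [ 0.03447055 -0.03864075] 0.06048220449902973 [ 3.78  2.02 -1.26]
[ 0.03442951 -0.03866079] 0.060526581589932044 [ 3.05  1.91 -1.43] 11.7 [-0.15218992  0.59198158  0.13152037  1.88909208 -0.11691943  0.67230643
  2.41832388]
```

View pics/s4c.png

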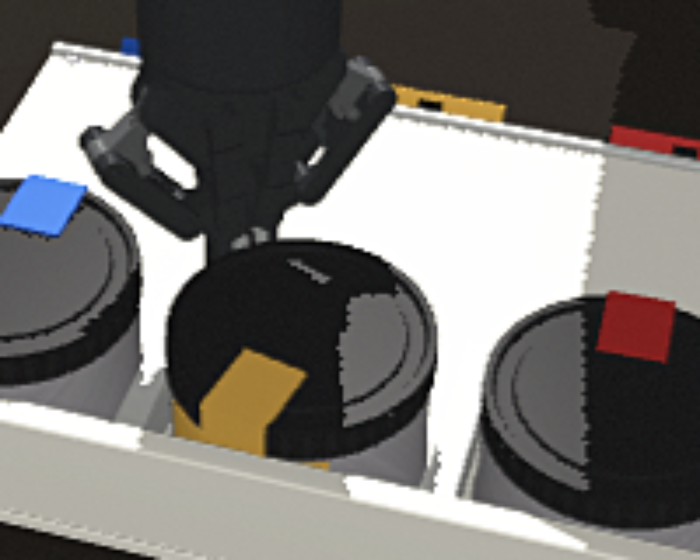

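```bash
cat >> h.py <<'E'
def stroke(env,phi0,phi1,rc,N=9.,step=6.,v=.035,K=3000.,yc=0.):
    f0=np.load("f0.npy"); n=max(1,int(round(abs(phi1-phi0)/step)))
    for ph in np.linspace(phi0,phi1,n+1):
        a=np.radians(ph); P,Q=pose(a,rc,yc)
        r=env.movel(P,velocity=v,rot=Q,stop_force=16)
        s=env.get_state(); R=rad(s['force']-f0,a); t=t_of(s['tcp_pos'])
        print(f"{ph:.0f} rc {rc*1e3:.1f} act {np.hypot(t[0]-XC,t[1]-yc)*1e3:.1f} F {np.round(R,1)} t {s['time']:.2f} {'STOP' if r else ''}")
        if r or R[0]>20: break
        rc+=np.clip((R[0]-N)/K*.7,-.0015,.002)
        if rc<.052: rc=.052
    return rc
E
python3 - <<'E'
from cell import env,kin,camera
from h import *
try:
    rc=.0575
    a=np.radians(-40);P,Q=pose(a,rc,0);env.movel(P,velocity=.015,stop_force=16)
    print(np.round(rad(env.get_state()['force']-np.load("f0.npy"),a),1))
    rc=stroke(env,-34,14,rc)
except env.PlanningError as e: print("PE",e)
cv2.imwrite("pics/scene5.png",camera("scene")[0])
E
python3 -c "
import cv2
cv2.imwrite('pics/s5c.png',cv2.resize(cv2.imread('pics/scene5.png')[190:350,230:430],None,fx=3.5,fy=3.5))"
```

```text
[9.  2.9 3.6]
-34 rc 57.5 act 58.1 F [4.  1.9 0.1] t 12.36 
-28 rc 56.3 act 58.2 F [ 7.6 -1.1  1.5] t 12.68 
-22 rc 56.0 act 58.4 F [ 9.5 -1.3  1.8] t 13.00 
-16 rc 56.1 act 58.8 F [ 9.7 -3.   3.3] t 13.32 
-10 rc 56.3 act 59.1 F [10.7 -3.2  3.6] t 13.63 
-4 rc 56.7 act 59.6 F [10.7 -2.9  4. ] t 13.95 
2 rc 57.1 act 60.0 F [10.6 -3.5  4.1] t 14.27 
8 rc 57.5 act 60.5 F [11.9 -3.7  4.7] t 14.59 
14 rc 58.1 act 61.1 F [10.3 -3.2  3.7] t 14.92
```

View pics/s5c.png

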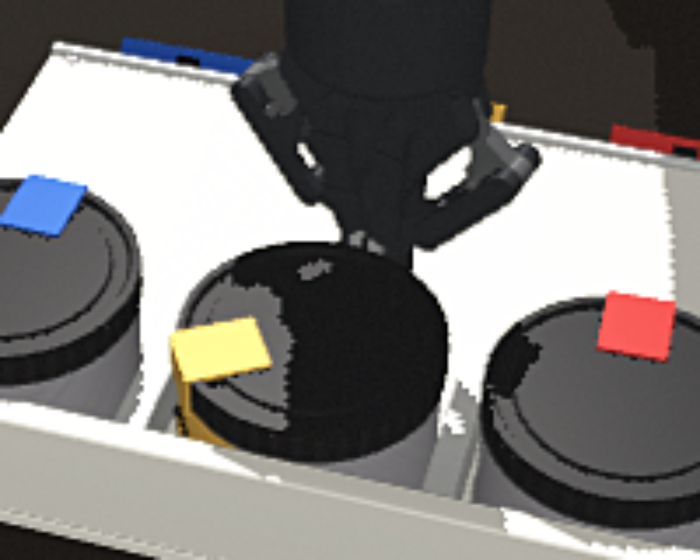

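The tin is rolling the right way: its strip has moved to about (220,347) in the crop. I'll extend this stroke, then start again from the -40° side.

```bash
cat > rs.py <<'E'
from h import *
def restart(env,rc,ph0=-40,start=None):
    a=np.radians(start); P,Q=pose(a,.075,0); env.movel(P,velocity=.15,rot=Q)
    a=np.radians(ph0); P,Q=pose(a,.075,0); env.movel(P,velocity=.15,rot=Q)
    env.dwell(.05); np.save("f0.npy",env.get_state()['force'])
    P,Q=pose(a,rc,0); env.movel(P,velocity=.03,stop_force=16)
    print("press",np.round(rad(env.get_state()['force']-np.load("f0.npy"),a),1),env.get_state()['time'])
E
python3 - <<'E'
from cell import env,kin,camera
from rs import *
try:
    rc=stroke(env,20,32,.058)
    restart(env,.0565,-40,32)
    cv2.imwrite("pics/scene6.png",camera("scene")[0])
    rc=stroke(env,-34,32,.056)
except env.PlanningError as e: print("PE",e)
cv2.imwrite("pics/scene7.png",camera("scene")[0])
E
python3 -c "
import cv2,numpy as np
cv2.imwrite('pics/s7c.png',np.vstack([cv2.resize(cv2.imread(f'pics/scene{i}.png')[190:350,230:430],None,fx=3.5,fy=1.85*1) for i in (6,7)]))"
```

```text
20 rc 58.0 act 61.5 F [11.9 -3.6  6.8] t 15.29 
26 rc 58.7 act 62.1 F [11.2 -2.9  4.2] t 15.62 
32 rc 59.2 act 62.7 F [11.8 -1.2  3.3] t 15.94 
press [8.8 3.5 6.1] 18.425
-34 rc 56.0 act 57.9 F [5.5 1.7 3.1] t 18.79 
-28 rc 55.2 act 58.1 F [ 8.4 -1.1  3.2] t 19.11 
-22 rc 55.0 act 58.3 F [ 9.7 -2.9  4.8] t 19.43 
-16 rc 55.2 act 58.6 F [ 9.7 -4.   3.8] t 19.74 
-10 rc 55.4 act 59.0 F [10.2 -4.   6. ] t 20.06 
-4 rc 55.6 act 59.5 F [11.3 -3.8  6.9] t 20.38 
2 rc 56.2 act 59.9 F [ 9.9 -3.4  5.6] t 20.69 
8 rc 56.4 act 60.4 F [10.7 -4.5  5.5] t 21.01 
14 rc 56.8 act 60.9 F [11.4 -4.3  6.1] t 21.32 
20 rc 57.3 act 61.5 F [10.7 -4.5  5.7] t 21.65 
26 rc 57.7 act 62.0 F [11.1 -3.8  6.1] t 21.98 
32 rc 58.2 act 62.6 F [10.8 -4.   6.2] t 22.30
```

View pics/s7c.png

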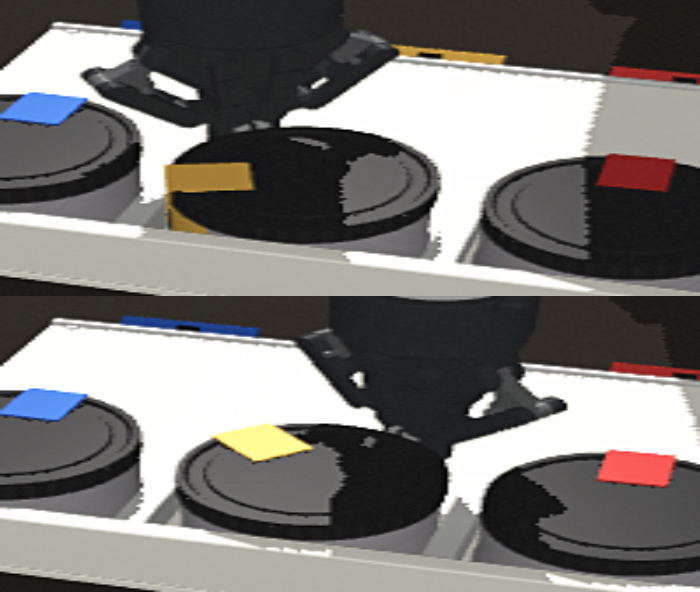

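```bash
cat > ang.py <<'E'
from h import *
def angle(fn,cal,cols=('y','b','r'),rois=None):
    p=cv2.imread(fn); out={}
    H={'y':((15,90,60),(38,255,255)),'b':((100,120,60),(125,255,255)),'r':((0,120,60),(8,255,255))}
    R=rois or {'y':(275,225,375,330),'b':(225,225,265,275),'r':(390,265,430,300)}
    for k in cols:
        W=strip(p,cal,*H[k],R[k])
        t=np.array([t_of(x) for x in W])*1000
        (c,sz,_)=rr=cv2.minAreaRect(t.astype(np.float32)); b=cv2.boxPoints(rr); e=b[1]-b[0]
        out[k]=(np.round(t.mean(0),1),np.round(sz,1),round(np.degrees(np.arctan2(e[1],e[0]))%90,1),len(t))
    return out
E
python3 - <<'E'
from cell import calibration
from ang import *
cal=calibration("scene")
for k,v in angle("pics/scene7.png",cal).items(): print(k,v)
E
```

```text
y (array([ 58.7, -22.4]), array([33.7, 27.8]), np.float32(49.0), 345)
b (array([  43.6, -120. ]), array([27.6, 33.4]), np.float32(88.6), 300)
r (array([ 44.2, 121.5]), array([33.7, 27.3]), np.float32(1.8), 357)
```

```bash
python3 - <<'E'
from cell import env,kin,camera,calibration
from rs import *
from ang import angle
cal=calibration("scene")
print(angle("pics/scene6.png",cal,('y',)))
try:
    restart(env,.0555,-40,32)
    rc=stroke(env,-34,8,.055)
except env.PlanningError as e: print("PE",e)
cv2.imwrite("pics/scene8.png",camera("scene")[0])
for k,v in angle("pics/scene8.png",cal).items(): print(k,v)
print(rc)
E
python3 -c "
import cv2,numpy as np
cv2.imwrite('pics/s8c.png',cv2.resize(cv2.imread('pics/scene8.png')[190:350,230:430],None,fx=3.5,fy=3.5))"
```

```text
{'y': (array([104.2, -32. ]), array([68.9, 32.7]), np.float32(18.7), 479)}
press [8.8 2.2 6.2] 24.8667
-34 rc 55.0 act 57.8 F [ 7.9 -0.4  4.8] t 25.18 
-28 rc 54.8 act 58.0 F [ 8.4 -1.9  4.4] t 25.50 
-22 rc 54.6 act 58.3 F [10.9 -4.1  5.8] t 25.82 
-16 rc 55.0 act 58.7 F [10.6 -3.1  5.5] t 26.13 
-10 rc 55.4 act 59.0 F [ 9.9 -3.6  5.6] t 26.45 
-4 rc 55.6 act 59.5 F [10.7 -3.2  4.9] t 26.77 
2 rc 56.0 act 59.9 F [10.3 -3.2  5.7] t 27.08 
8 rc 56.3 act 60.4 F [10.2 -4.1  5.1] t 27.40 
y (array([47.6, -3.2]), array([34.4, 27.1]), np.float32(14.8), 331)
b (array([  43.6, -120. ]), array([28. , 33.4]), np.float32(88.6), 301)
r (array([ 44.2, 121.6]), array([33.7, 26.8]), np.float32(1.7), 356)
0.056616192273242875
```

View pics/s8c.png

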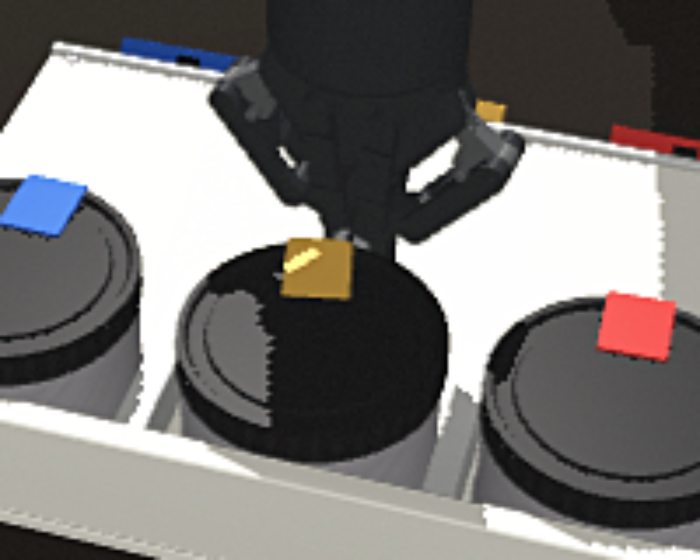

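```bash
python3 - <<'E'
from cell import env,kin,camera,calibration
from rs import *
from ang import angle
cal=calibration("scene")
try:
    rc=stroke(env,13,23,.0567,step=5)
except env.PlanningError as e: print("PE",e)
cv2.imwrite("pics/scene9.png",camera("scene")[0])
for k,v in angle("pics/scene9.png",cal).items(): print(k,v)
print(rc)
E
```

```text
13 rc 56.7 act 60.8 F [11.4 -3.5  6.1] t 27.74 
18 rc 57.3 act 61.3 F [ 9.9 -4.3  5. ] t 28.03 
23 rc 57.5 act 61.7 F [11.1 -3.6  5.4] t 28.32 
y (array([46.8,  5.7]), array([27.2, 33.9]), np.float32(87.3), 335)
b (array([  43.6, -120. ]), array([27.6, 33.4]), np.float32(88.6), 300)
r (array([ 44.2, 121.5]), array([33.7, 27.3]), np.float32(1.8), 357)
0.05796790516124629
```

```bash
python3 - <<'E'
from cell import env,kin,camera,calibration
from rs import *
from ang import angle
a=np.radians(23)
P,Q=pose(a,.080,0); env.movel(P,velocity=.1,rot=Q)
s=env.get_state(); p=list(s['tcp_pos']); p[2]=.22; env.movel(p,velocity=.2)
env.goto_joints([-1.266,.477,.022,1.555,-.011,1.109,-.083])
print(env.get_state()['time'])
for n in("scene","top"): cv2.imwrite(f"pics/{n}10.png",camera(n)[0])
for k,v in angle("pics/scene10.png",calibration("scene")).items(): print(k,v)
roi={'y':(250,170,310,235),'r':(180,195,235,230),'b':(340,180,385,216)}
for k,v in angle("pics/top10.png",calibration("top"),rois=roi).items(): print(k,v)
p=cv2.imread("pics/top10.png"); cv2.imwrite("pics/t10.png",cv2.resize(p[125:245,145:415],None,fx=2.95,fy=2.95,interpolation=cv2.INTER_CUBIC))
p=cv2.imread("pics/scene10.png"); cv2.imwrite("pics/s10.png",cv2.resize(p[195:390,165:475],None,fx=2.5,fy=2.5,interpolation=cv2.INTER_CUBIC))
E
```

```text
31.775
y (array([46.6,  5.5]), array([27.8, 33.9]), np.float32(87.2), 339)
b (array([  43.2, -120. ]), array([27.4, 33.6]), np.float32(88.1), 297)
r (array([ 44.1, 121.5]), array([33.7, 26.8]), np.float32(1.7), 353)
y (array([42.3,  3.7]), array([62.6, 41.5]), np.float32(85.1), 689)
b (array([  39.7, -117.6]), array([57.3, 41.1]), np.float32(90.0), 625)
r (array([ 40.1, 115.9]), array([42.2, 54.6]), np.float32(2.2), 612)
```

View pics/t10.png

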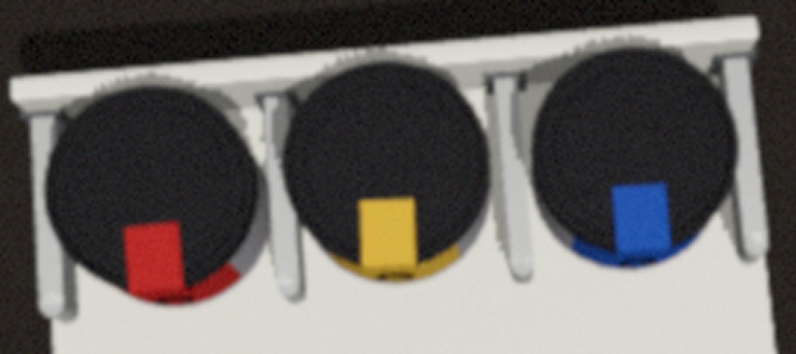

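View pics/s10.png

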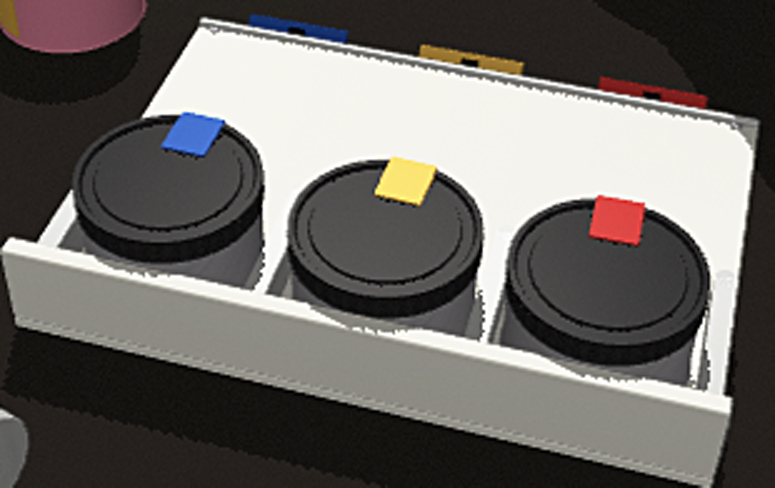

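The top crop shows the yellow strip at (387,235), facing front, with the tin's edge at the fence and the red and blue tins unmoved. It looks over-rolled by about 2–3°, so I'll refine the angle before deciding on a correction.

```bash
python3 - <<'E'
from cell import calibration
from h import *
H={'y':((15,90,60),(38,255,255)),'b':((100,120,60),(125,255,255)),'r':((0,120,60),(8,255,255))}
def run(fn,cal,rois):
    p=cv2.imread(fn)
    for k,(x0,y0,x1,y1) in rois.items():
        s=8; c=cv2.resize(p[y0:y1,x0:x1],None,fx=s,fy=s,interpolation=cv2.INTER_CUBIC)
        m=cv2.inRange(cv2.cvtColor(c,cv2.COLOR_BGR2HSV),*H[k])
        n,l,st,_=cv2.connectedComponentsWithStats(m); i=1+np.argmax(st[1:,4])
        vs=np.argwhere(l==i)[:,::-1]; W=px2w((vs+.5)/s-.5+[x0,y0],.074,cal)
        t=np.array([W[:,0]-T[0],W[:,1]-T[1]]).T@np.array([[np.cos(T[2]),-np.sin(T[2])],[np.sin(T[2]),np.cos(T[2])]])*1000
        C=np.cov(t.T); e,V=np.linalg.eigh(C); a=np.degrees(np.arctan2(V[1,1],V[0,1]));a=(a+90)%180-90
        rr=cv2.minAreaRect(t.astype(np.float32)); print(fn,k,t.mean(0).round(1),"pca",a.round(1),np.sqrt(12*e).round(1),"rect",rr[2],np.round(rr[1],1))
run("pics/scene10.png",calibration("scene"),{'y':(305,250,350,282),'b':(225,235,260,265),'r':(390,268,430,300)})
run("pics/top10.png",calibration("top"),{'y':(255,180,300,216),'b':(345,180,382,209),'r':(180,195,213,222)})
E
```

```text
pics/scene10.png y [46.7  5.6] pca -1.9 [27.7 33.6] rect 87.49947357177734 [28.6 34.9]
pics/scene10.png b [  43.4 -120. ] pca -0.7 [27.1 32.9] rect 88.2418212890625 [28.1 34.1]
pics/scene10.png r [ 44.2 121.4] pca 1.0 [26.9 33.3] rect 1.7271782159805298 [34.3 27.6]
pics/top10.png y [44.9  3.9] pca 60.7 [35.9 44.7] rect 85.0975112915039 [62.2 36.9]
pics/top10.png b [  44.6 -120.7] pca 26.6 [29.9 34.9] rect 88.54010772705078 [40.5 34.6]
pics/top10.png r [ 46.  121.2] pca 14.0 [28.  32.3] rect 2.5507113933563232 [34.5 29.6]
```

```bash
python3 -c "
from cell import env,job
job.job_done(); print(env.get_state()['time'])"
```

```text
the job is handed in; nothing more can be done
the job is handed in; nothing more can be done
```

The yellow tin is back in its own lane against the fence with its label to the front, and I handed the job in at about 32 s of the 67 s allowed.

**How it was done:** I slid the tin back with the two part-open fingers holding its front in a V, stopping when they felt the fence. I then rolled it about 165° by its front edge, in three strokes with the closed fingertips. The press was about 9 to 12 N, and the highest reading was 11.9 N. The arm then went back to its start pose, clear of everything.

**Last checks, after the arm had backed away:**
- **Label angle:** about 2° to 2.5° past square, while the red and blue strips measured within about 2° of square. I left this uncorrected, because it is close to the measurement noise.
- **Fence:** the cameras disagree slightly on depth. The top view puts the tin level with its neighbours. The scene view puts it about 2.5 mm deeper than them. Neither shows a gap at the fence.
- **Position and neighbours:** the tin stands flat, near its left-hand divider. The scene camera's red and blue strip positions stayed within 0.4 mm through the last strokes, with their labels to the front. In the earlier pictures both tins looked unmoved too.

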